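# Square a mirror mount into the corner stops and hold it

## Robot

A 6-joint arm with a two-finger parallel gripper is mounted at the origin on a cart in front of the work surface, level with it; the furniture and walls round the work are solid. World frame = base frame: x ahead of the robot, y to its left, z up, the work surface at z = 0. Lengths are in m, angles in rad, forces in N, time in s.
With the tool pointing down it reaches from about 0.225 to 0.875 m from the base axis. Payload 3.4 kg.
Tool frame: the origin (TCP) lies at the very end of the fingers, on their centre line; the grasp point (between the pads) lies 19 mm behind it; z points along the fingers, y is the line along which they close (so a half turn about z gives the same grasp; the last joint's range is limited). The gripper opens to 85 mm and grips with 20 to 120 N. Pads are 22 mm wide; open, the fingers measure 114 mm over their backs; the gripper's body (76 mm by 85 mm) begins 54 mm behind the grasp point. The pads swing forward as they close: fully open they stand 13 mm farther back than shut.
Start: joints at [1.13, 0.276, 1.505, -0, 1.361, -0.121], TCP at [0.181, 0.546, 0.231] pointing down, gripper open.
Joint ranges: [-2.89, 2.89], [-0.75, 2.08], [0.22, 2.7], [-1.18, 4.32], [0.11, 2.71], [-2.7, 2.7]. Speed limits (rad/s): [2.57, 2.57, 3.14, 3.14, 3.14, 3.14].

## Interface

Orientations are given as a unit quaternion [w, x, y, z].
In Python, from rig import manip, get_image, camera_info gives the robot as it stands. The module is installed in compiled form; this text tells all that it offers.
- The arm moves only by the shell command python3 -m crank 'ROWS' [FORCE]. ROWS is a JSON object of lists of equal length, an entry for each row: "translation": the shift along the tool's x, y, z in mm, a list of three; "roll": the turn about the tool's z in rad; "fingers": the opening, from 0 (shut) to 1 (fully open). A call has 1 to 8 rows; each row shifts and turns the commanded pose from where the row before left it, along the tool's axes as they then stand; what a row does not reach is not made up. A row lasts 1/10 s, in which the tool goes at most 50 mm and 8.59 degrees, less where a joint would pass 70% of its speed; a pose out of reach is approached as far as the arm can. A call is refused whole if a number of a shift passes 50 or a number of a turn 0.15, either way. A call with a gripper value outside its range is refused whole. The fingers move at their own pace and stop on an object; FORCE is the grip in N (left out, the last holds). Time passes only in rows, so rows that do not move let the fingers close. It gives the time, the measured TCP pose, the force, the opening and the grip force at its end, in the units of the state.
- manip.get_state(): the state, without advancing time (a new reading comes with each control period).
- get_image(name): name is "scene" or "top" or "wrist"; returns the picture (400x640x3 uint8, blue, green, red); there is no depth.
- camera_info(name): a dict with "mtx" (3x3 intrinsics, pixels), "D" ([k1, k2, p1, p2, k3] as OpenCV has them; the pictures are not rectified), "rvec" (rotation vector, rad) and "tvec" (3), from world to camera coordinates, as OpenCV has them. Camera axes: x right, y down, z forward; pixel columns grow to the right and rows downward; lengths in m; the calibration is good to about 2 mm. A picture is of the moment at which its call begins: read the wrist's pose just before it. camera_info takes no time and is no camera call; for the wrist camera it gives the pose at the moment of the call.
- manip.sign_off(): hands the job in; it is judged then, once.
The state is a dict: "clock": time; "qpos": joint angles; "qd": joint speeds; "effort": joint torques, N m; "position": TCP position; "ee_rot": TCP orientation; "contact_force": force on the tool from outside, world axes, zero at the start; "moment": the same for the moment, N m; "width": finger opening in m; "gripper_force": force on a finger pad.
Only numpy, scipy, OpenCV 4.12 (cv2) and the standard library are available. Lean on these libraries where they do the work, as an engineer would, in place of code of your own. Each camera call takes 0.05 s, during which the arm holds its last target. There are 200 camera calls.

## Task

Swing the fixture's hold-down arm well clear of the corner, until it lies along the plate's edge. Then stand the mirror mount on the fixture plate, mirror towards the long fence, and press its foot gently into the corner so that it touches both fences at once, flat and square. Finish while still gripping it and pressing it against both fences, ready to be bolted down; do not let go, and leave the other things where they are.

Things in the scene. Friction and masses are not known exactly. Their poses are not given: they have to be found in the camera images.
- fixture: Aluminium base plate, 130 x 130 x 8 mm, fixed on the table; origin at the centre of its underside, z up, x away from the robot within 0.3 rad. It carries two steel fences 12 mm high (tops 20 mm above the table) and a swinging hold-down arm. The mount, seated in the corner, has its origin at x 23, y 23, z 8 mm in this frame and is turned half a turn (yaw pi) to it.
- long_fence: Long fence, 12 x 105 x 12 mm (x, y, z), along the plate's +x edge, away from the robot; inner face at plate x = +48 mm. Origin at the centre of its underside, axes as the plate's. The mirror side of the mount's foot goes against it.
- short_fence: Short fence, 50 x 12 x 12 mm, along the plate's +y edge; inner face at plate y = +48 mm, from plate x = -9 to +41 mm. Origin at the centre of its underside, axes as the plate's. A flank of the mount goes against it.
- corner (a point): The inner corner of the fixture, where the inner faces of the two fences meet, on top of the plate; axes as the plate's.
- swing_arm (a joint): Hold-down arm: flat steel bar with an upright black knob at its free end, turning about an upright pivot. 0: it points along the plate's +x, over the corner, and blocks it; grows clockwise seen from above, towards the plate's -y; 1.57: it lies along the near edge; stop at 1.7. Starts at 0 to 0.35 rad; stays where left; about 1 N at the knob moves it.
- swing_pivot (a point): The arm's pivot axis, at the underside of the arm, 26 mm above the table, at x = -50, y = +30 mm on the plate. The pivot post and the arm's boss reach 38 mm above the table.
- swing_knob (a point): Mid-height of the upright cylindrical knob at the arm's free end, 75 mm from the pivot axis, 48 mm above the table. Knob 15 mm in diameter, reaching from 33 to 63 mm above the table.
- mirror_mount: Black mirror mount, loose, about 160 g, upright: 10 mm high foot, two upright plates, 50 mm wide, 60 mm high. Origin at the centre of its underside, z up. Mirror on its -x face, adjusters on its back. Foot from x -25 to +13 mm, flat flanks at y -25 and +25, plates x -20 to +7, z 10 to 60 mm. Starts on the table, mirror facing away from the robot within 0.5 rad.
- mirror_foot (a point): Middle of the mirror-side (-x) face of the mount's foot, 5 mm above its underside; this face goes flush against the long fence.
- rubber_puck: Bystander: round black rubber lens cap, 48 mm in diameter, 20 mm high; origin under its centre.
- tube_short: Bystander: short black lens tube, 31 mm in diameter, 26 mm high; origin under its centre.
- optic_box: Bystander: clear-lidded optic box, 40 x 40 x 20 mm; origin under its centre.
Things that resemble listed ones, but are neither listed nor needed, are in the scene too. Several things have the shape of the mirror_mount; the one meant has the colours described above.

How it is judged:
By the outcome, as a careful person would: the job done as asked, in the order asked, and still so for the second after the job is handed in, while the arm keeps its last pose, push and grip.
It also fails if it takes over 62 s, if anything falls off the work surface, if the arm or the gripper's body presses on something with over 40 N, if the wrist force passes 120 N, or if a joint passes its speed limit or range.

## Working session

There is one attempt and no reset: what is moved stays moved. The work goes in short steps, Python scripts to look and compute and a shell command to move; the robot and the scene stay as the last step left them, time stands still between calls to the robot, and variables do not carry over. Pictures are saved under pics/ and viewed, at most 10 in all, crops included, and the job is handed in when it is done.

```bash
mkdir -p pics
cat > h.py <<'E'
import numpy as np, cv2
from rig import manip, get_image, camera_info
def ray(name,uv,ci=None):
    ci=ci or camera_info(name); M=np.array(ci["mtx"],float);D=np.array(ci["D"],float)
    R=cv2.Rodrigues(np.array(ci["rvec"],float))[0];t=np.array(ci["tvec"],float).ravel()
    p=cv2.undistortPoints(np.array(uv,float).reshape(-1,1,2),M,D).reshape(-1,2)
    d=np.c_[p,np.ones(len(p))]@R; return -R.T@t,d
def onz(name,uv,z,ci=None):
    o,d=ray(name,uv,ci); return o+d*((z-o[2])/d[:,2])[:,None]
def proj(name,P,ci=None):
    ci=ci or camera_info(name)
    return cv2.projectPoints(np.array(P,float).reshape(-1,1,3),np.array(ci["rvec"],float),np.array(ci["tvec"],float),np.array(ci["mtx"],float),np.array(ci["D"],float))[0].reshape(-1,2)
E
python3 - <<'E'
from h import *
for n in("top","scene","wrist"): cv2.imwrite(f"pics/a_{n}.png",get_image(n)); o,d=ray(n,[[320,200]]);print(n,o.round(3),d.round(2))
s=manip.get_state();print(s["clock"],s["position"],s["ee_rot"],s["width"])
E
```

```text
top [0.401 0.105 0.902] [[ 0.15  0.01 -0.99]]
scene [ 0.013 -0.349  0.814] [[ 0.48  0.48 -0.74]]
wrist [0.102 0.572 0.373] [[ 0.3  -0.11 -0.95]]
0.15 [0.18057662 0.54546281 0.23061968] [-2.05129522e-04  1.59208042e-01  9.87244785e-01 -7.01566163e-04] 0.08539573769470585
```

View pics/a_top.png

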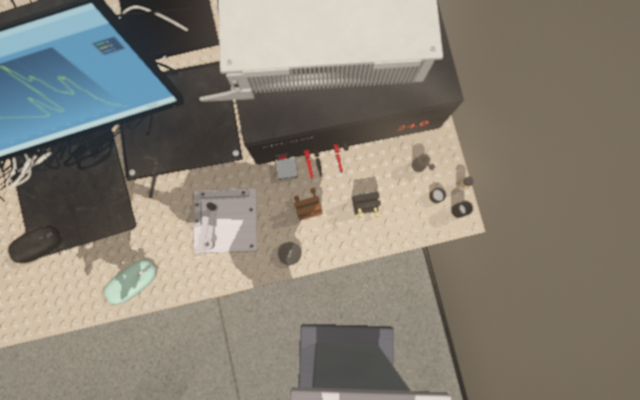

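View pics/a_scene.png

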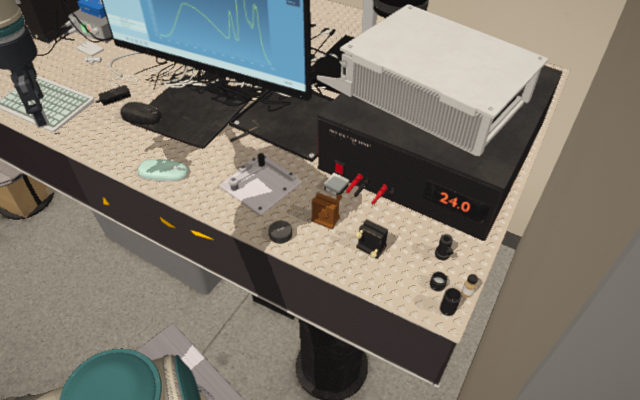

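Top view: the fixture spans about (195–257, 190–253), with the knob near (212,207). The black mount is at (366,204), and the brown one at (308,206) is a decoy. I'll zoom in on both.

Run:
```python
from h import *
a=cv2.imread("pics/a_top.png")
c=cv2.resize(a[180:262,185:265],None,fx=7,fy=7,interpolation=cv2.INTER_CUBIC)[:,:400*2]
m=cv2.resize(a[185:225,345:390],None,fx=5,fy=5,interpolation=cv2.INTER_CUBIC)
out=np.zeros((574,800,3),np.uint8);out[:c.shape[0],:560]=c;out[:200,565:565+225]=m
cv2.imwrite("pics/b.png",out)
for n,uv,z in [("fix corners",[[194,191],[256,190],[258,252],[195,253]],.008),("knob",[[212,207]],.063),("mount",[[366,204]],.06),("mount0",[[366,204]],0),("puck",[[289,253]],.02),("brown",[[308,206]],.06),("box",[[286,168]],.02),("inst",[[260,160],[445,118]],0.0)]: print(n,onz("top",uv,z).round(3).tolist())
```

```text
fix corners [[0.546, 0.374, 0.008], [0.551, 0.244, 0.008], [0.423, 0.234, 0.008], [0.417, 0.364, 0.008]]
knob [[0.506, 0.32, 0.063]]
mount [[0.52, 0.02, 0.06]]
mount0 [[0.528, 0.014, 0.0]]
puck [[0.422, 0.17, 0.02]]
brown [[0.513, 0.133, 0.06]]
box [[0.596, 0.182, 0.02]]
inst [[0.617, 0.239, 0.0], [0.718, -0.153, 0.0]]
```

View pics/b.png

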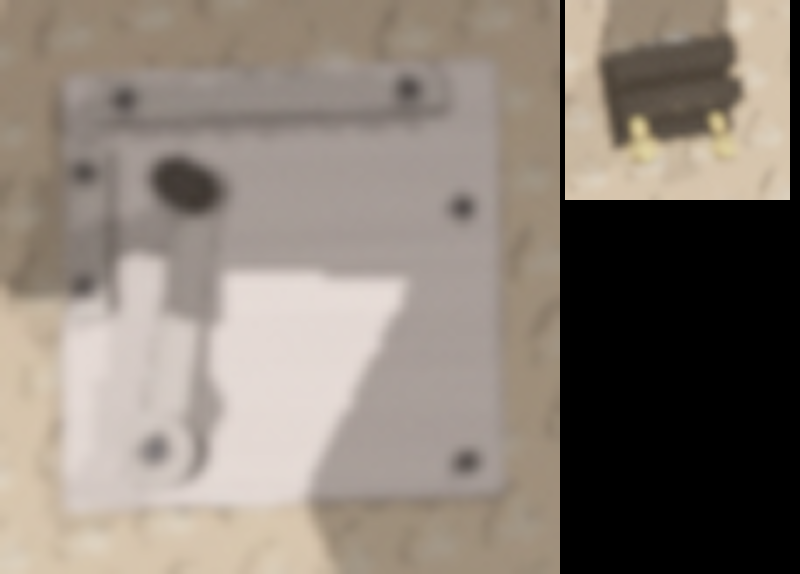

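Fixture centre is about (0.484,0.304) with yaw about 0.06, and the arm joint is at about 0.2 rad. I'll approach with the fingers shut and look from near.

```bash
python3 -m crank '{"translation":[[-43,-18,2],[-43,-18,2],[-43,-18,2],[-43,-18,2],[-43,-18,2],[-43,-18,2],[-43,-18,2],[0,0,0]],"roll":[-0.024,-0.024,-0.024,-0.024,-0.024,-0.024,-0.024,0],"fingers":[0,0,0,0,0,0,0,0]}' 40
cat >> h.py <<'E'
def tri(a,ua,b,ub):
    o1,d1=ray(a,[ua]);o2,d2=ray(b,[ub]);d1=d1[0];d2=d2[0]
    s=np.linalg.lstsq(np.c_[d1,-d2],o2-o1,rcond=None)[0]
    return (o1+s[0]*d1+o2+s[1]*d2)/2, np.linalg.norm(o1+s[0]*d1-o2-s[1]*d2)
def axes():
    s=manip.get_state();w,x,y,z=s["ee_rot"]
    from scipy.spatial.transform import Rotation as Q
    return np.array(s["position"]),Q.from_quat([x,y,z,w]).as_matrix()
def totool(P):  # world target -> tool-axis shift in mm
    p,R=axes(); return ((np.array(P)-p)@R*1000).round(1)
E
python3 - <<'E'
from h import *
print(tri("top",[175,100],"scene",[308,92]))
p,R=axes();print(p,R.round(3).tolist());cv2.imwrite("pics/c.png",get_image("wrist"))
E
```

```text
clock: 0.95
position: [0.4462, 0.3468, 0.2165]
ee_rot: [0.001, 0.079, 0.997, -0.001]
contact_force: [-0.9, -0.3, -0.4]
width: -0.0001
gripper_force: 0.0
(array([0.71813171, 0.39720111, 0.0841698 ]), np.float64(0.01008444461780002))
[0.44618225 0.34678215 0.2165289 ] [[-0.988, 0.157, 0.002], [0.157, 0.988, -0.002], [-0.003, -0.002, -1.0]]
```

View pics/c.png

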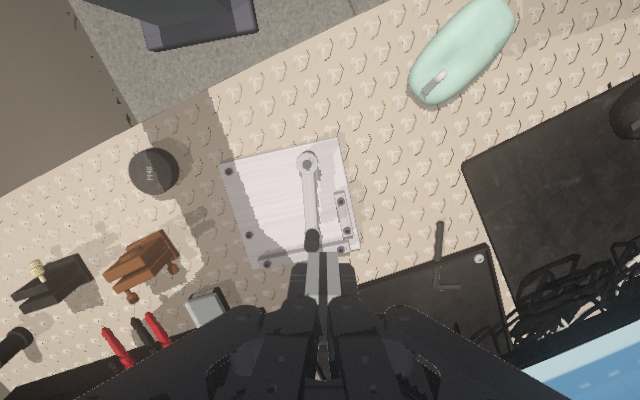

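The wrist view shows the pivot at (307,163), the knob at (312,238), and plate corners near (220,164), (337,139) and (359,248). The black mount is at (52,284).

Run:
```python
from h import *
print("corn",onz("wrist",[[220,164],[337,139],[359,248]],.008).round(4).tolist())
print("piv",onz("wrist",[[307,163]],.038).round(4))
print("knob",onz("wrist",[[312,234]],.063).round(4))
print("mount",onz("wrist",[[52,284]],.06).round(4))
```

```text
corn [[0.4223, 0.2428, 0.008], [0.4156, 0.3678, 0.008], [0.5416, 0.3751, 0.008]]
piv [[0.4292 0.3357 0.038 ]]
knob [[0.492  0.3309 0.063 ]]
mount [[0.509  0.0514 0.06  ]]
```

```bash
python3 -m crank '{"translation":[[-30,11,20],[-30,11,20],[0,0,44],[0,0,44],[0,0,44],[0,0,0]],"roll":[0,0,0,0,0,0],"fingers":[0,0,0,0,0,0]}'
python3 - <<'E'
from h import *
a=get_image("wrist");cv2.imwrite("pics/d.png",a);p,R=axes();print(p);print(proj("wrist",[p]))
E
```

```text
clock: 1.6
position: [0.498, 0.3611, 0.0393]
ee_rot: [-0.006, 0.075, 0.997, -0.004]
contact_force: [-1.7, -0.2, -1.1]
width: -0.0
gripper_force: 0.0
[0.50061332 0.36240167 0.04274678]
[[321.97458214 269.53151288]]
```

View pics/d.png

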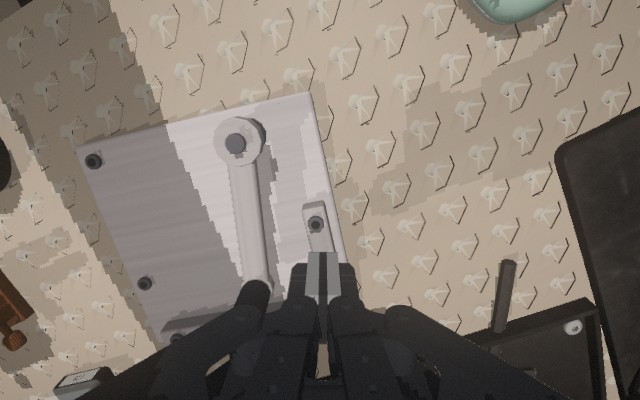

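The pivot shows at (237,142), plate corners at (310,92) and (77,148), and the knob at about (258,290), clear of the fingers' left side.

Run:
```python
from h import *
print("corn",onz("wrist",[[310,92],[77,148]],.008).round(4).tolist())
print("piv",onz("wrist",[[237,142]],.038).round(4))
print("knob",onz("wrist",[[256,290]],.063).round(4), onz("wrist",[[256,275]],.033).round(4))
p,R=axes();print(p,R.round(3)[:2].tolist())
```

```text
corn [[0.421, 0.3682, 0.008], [0.4293, 0.2401, 0.008]]
piv [[0.4365 0.3349 0.038 ]]
knob [[0.4948 0.3357 0.063 ]] [[0.5044 0.3278 0.033 ]]
[0.50061332 0.36240167 0.04274678] [[-0.989, 0.15, -0.007], [0.15, 0.989, -0.003]]
```

```bash
python3 -m crank '{"translation":[[-12,0,0],[0,-13,0],[-2.7,-10.1,0],[-2.7,-10.1,0],[-2.7,-10.1,0],[-2.7,-10.1,0],[-2.7,-10.1,0],[0,0,0]],"roll":[0,0,0.136,0.136,0.136,0.136,0.136,0],"fingers":[0,0,0,0,0,0,0,0]}'
python3 - <<'E'
from h import *
a=get_image("wrist");cv2.imwrite("pics/e.png",a);p,R=axes();print(p,R[:2].round(3).tolist(),manip.get_state()["contact_force"]);print(proj("wrist",[[.435,.334,.038]]))
E
```

```text
clock: 2.45
position: [0.5067, 0.2963, 0.0479]
ee_rot: [0.001, 0.405, 0.914, 0.001]
contact_force: [1.4, -0.6, 0.5]
width: 0.0004
gripper_force: 0.0
[0.5067027  0.29703788 0.0476    ] [[-0.675, 0.738, 0.003], [0.738, 0.675, 0.001]] [ 0.74172051 -0.80508643 -0.47232638]
[[257.24032159 102.3844289 ]]
```

View pics/e.png

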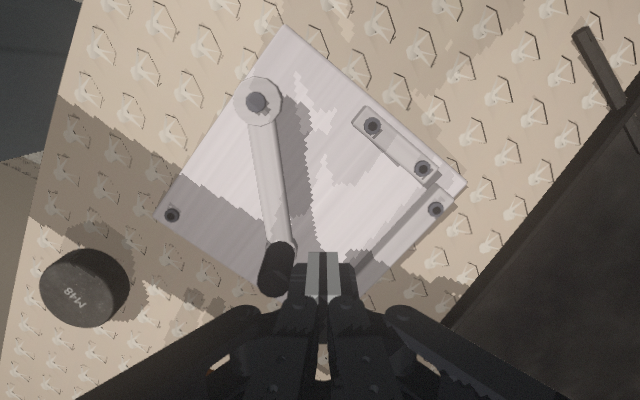

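The knob at (276,268) is being pushed, and the arm has turned part way. I'll continue.

```bash
python3 -m crank '{"translation":[[-3.1,-10.6,0],[-3.1,-10.6,0],[-3.1,-10.6,0],[-3.1,-10.6,0],[-3.1,-10.6,0],[0,0,0]],"roll":[0.137,0.137,0.137,0.137,0.137,0],"fingers":[0,0,0,0,0,0]}'
python3 - <<'E'
from h import *
# plate corners from the previous picture are stored as world points with the pose then
a=get_image("wrist");cv2.imwrite("pics/f.png",a);p,R=axes();print(p,R[:2].round(3).tolist())
E
```

```text
clock: 3.1
position: [0.4654, 0.2603, 0.0463]
ee_rot: [0.0, 0.687, 0.727, 0.0]
contact_force: [-0.4, -0.1, 0.1]
width: -0.0003
gripper_force: 0.0
[0.4662831  0.26085856 0.04625991] [[-0.058, 0.998, 0.001], [0.998, 0.058, 0.001]]
```

View pics/f.png

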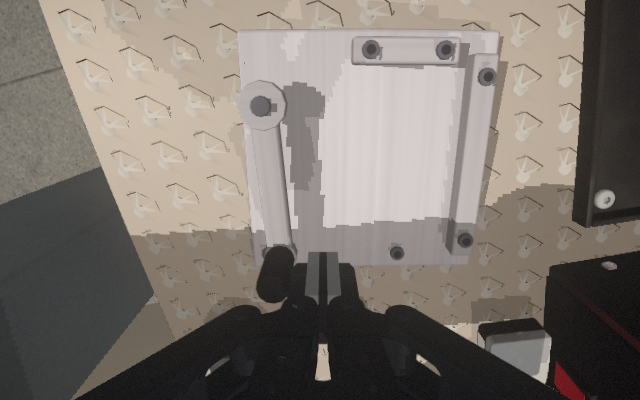

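The whole fixture is visible. Long-fence screws are at (487,76) and (465,240), short-fence screws at (371,49) and (446,49), the pivot at (261,106), and the arm's end near (280,246).

Run:
```python
from h import *
g=cv2.cvtColor(cv2.imread("pics/f.png"),6)
def ref(u,v,r=11):
    w=g[v-r:v+r+1,u-r:u+r+1].astype(float); m=np.clip(110-w,0,None); yy,xx=np.mgrid[-r:r+1,-r:r+1]
    return [u+(m*xx).sum()/m.sum(),v+(m*yy).sum()/m.sum()]
S=[ref(*x) for x in[(487,76),(465,240),(371,49),(446,49)]];print(np.round(S,1).tolist())
P=onz("wrist",S,.02);print(P.round(4).tolist())
d=P[0]-P[1];y1=np.arctan2(-d[0],d[1]);d=P[3]-P[2];y2=np.arctan2(d[1],d[0]);print("yaw",y1,y2)
piv=onz("wrist",[[261,106]],.038)[0];e=onz("wrist",[[280,246]],.033)[0]
print("piv",piv,"arm world ang",np.arctan2(*(e-piv)[[1,0]]),e)
print("corn",onz("wrist",[[238,30],[498,32]],.008).round(4).tolist())
```

```text
[[487.1, 76.2], [464.7, 239.7], [370.3, 49.3], [445.2, 49.6]]
[[0.5385, 0.3527, 0.02], [0.5436, 0.2684, 0.02], [0.4822, 0.3604, 0.02], [0.5166, 0.3628, 0.02]]
yaw 0.06067407412738028 0.06692954249494841
piv [0.43555754 0.33333285 0.038     ] arm world ang -1.4397467041336884 [0.44451838 0.26534733 0.033     ]
corn [[0.419, 0.3667, 0.008], [0.5455, 0.3743, 0.008]]
```

```bash
python3 -m crank '{"translation":[[-1.8,-6.1,0],[0,0,0],[0,20,0],[0,0,-50],[0,0,-50],[0,0,-50],[0,0,0]],"roll":[0.08,0,0,0,0,0,0],"fingers":[0,0,0,0,0,0,0]}'
python3 - <<'E'
from h import *
cv2.imwrite("pics/g.png",get_image("wrist"));p,R=axes();print(p,R[:2].round(3).tolist())
np.save("pg.npy",np.array([camera_info("wrist")],object))
E
python3 -m crank '{"translation":[[-44,8,0],[-44,8,0],[-44,8,0],[-44,8,0],[-44,8,0],[0,0,0],[0,0,0],[0,0,0]],"roll":[0,0,0,0,0,-0.142,-0.142,-0.142],"fingers":[1,1,1,1,1,1,1,1]}'
python3 -m crank '{"translation":[[0,0,0],[0,0,0],[0,0,0],[0,0,0],[0,0,0],[0,0,0],[0,0,0],[0,0,0]],"roll":[-0.142,-0.142,-0.142,-0.142,-0.142,-0.142,-0.142,-0.142],"fingers":[1,1,1,1,1,1,1,1]}'
python3 - <<'E'
from h import *
a=get_image("wrist");cv2.imwrite("pics/h.png",a);p,R=axes();print(p,R[:2].round(3).tolist())
g=cv2.imread("pics/g.png");out=np.zeros((600,480,3),np.uint8)
out=np.vstack([cv2.resize(g,(480,300)),cv2.resize(a,(480,300))]);cv2.imwrite("pics/gh.png",out)
E
```

```text
clock: 3.85
position: [0.485, 0.2602, 0.2031]
ee_rot: [0.003, 0.715, 0.699, 0.007]
contact_force: [0.3, 0.8, 0.3]
width: -0.0001
gripper_force: 0.0
[0.48293209 0.25932199 0.19956973] [[0.022, 1.0, 0.009], [1.0, -0.022, 0.004]]
clock: 4.7
position: [0.5136, 0.0364, 0.1935]
ee_rot: [-0.002, 0.549, 0.836, -0.001]
contact_force: [-0.6, 0.1, -0.1]
width: 0.0855
gripper_force: 0.0
clock: 5.5
position: [0.5135, 0.0372, 0.1936]
ee_rot: [-0.002, 0.013, 1.0, 0.0]
contact_force: [-0.5, -0.7, -0.3]
width: 0.0855
gripper_force: 0.0
[0.51348448 0.03717096 0.19359528] [[-1.0, 0.022, -0.003], [0.022, 1.0, 0.0]]
```

View pics/gh.png

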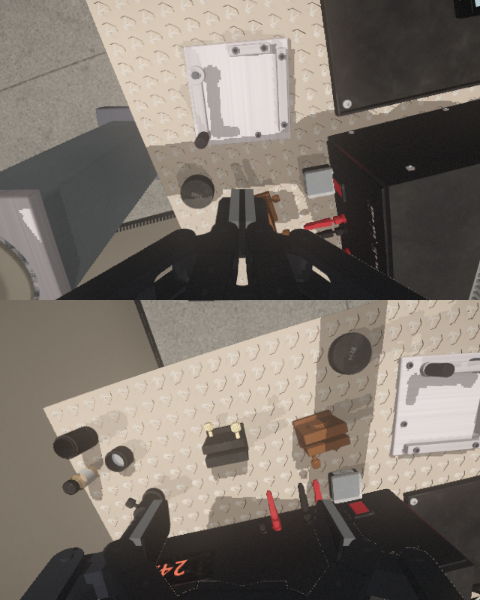

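Top half: the arm lies along the near edge, with the pivot at (261,100) and the knob at (269,183) in full-size pixels. Bottom half: the mount is near (300,193), its adjusters facing the robot. I'll enlarge it.

Run:
```python
from h import *
ci=np.load("pg.npy",allow_pickle=True)[0]
a=onz("x",[[261,100]],.038,ci)[0];b=onz("x",[[269,185]],.06,ci)[0];print("piv",a,"knob",b,"joint",0.063-np.arctan2(*(b-a)[[1,0]]))
h=cv2.imread("pics/h.png");c=cv2.resize(h[150:240,250:350],None,fx=6,fy=6,interpolation=cv2.INTER_CUBIC)
c=cv2.convertScaleAbs(c,alpha=1.6,beta=10)
cv2.imwrite("pics/i.png",c)
```

```text
piv [0.43298241 0.33188663 0.038     ] knob [0.43826325 0.26226164 0.06      ] joint 1.5580942898518921
```

View pics/i.png

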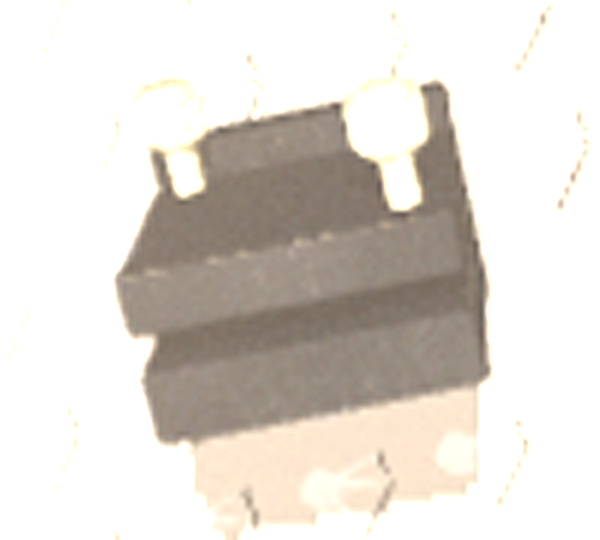

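The top-face corners in the crop are (118,275), (460,205), (488,378) and (162,440); the foot's back right corner is at (440,85).

Run:
```python
from h import *
uv=np.array([[118,275],[460,205],[488,378],[162,440]])/6+[249.6,149.6]
P=onz("wrist",uv,.06);print(P.round(4).tolist(),onz("wrist",[[440/6+249.6,85/6+149.6]],.01).round(4))
c=P.mean(0);d=P[0]-P[1];e=P[3]-P[2]
print("c",c,"len",np.linalg.norm(d),np.linalg.norm(e)); f=lambda d:np.arctan2(d[1],d[0])
print("yaw of flank axis - pi/2: ",f(d),f(e),"depth",np.linalg.norm(P[3]-P[0]),np.linalg.norm(P[1]-P[2]))
p,R=axes();print(p,R[:2].round(3).tolist())
```

```text
[[0.5183, -0.0078, 0.06], [0.5091, 0.0407, 0.06], [0.5349, 0.0443, 0.06], [0.5435, -0.0031, 0.06]] [[0.5029 0.0382 0.01  ]]
c [0.52644935 0.01854126 0.06      ] len 0.04936135891246615 0.0482116058951464
yaw of flank axis - pi/2:  -1.3829016633739042 -1.391279192479311 depth 0.02565586747186908 0.02609273654436585
[0.51348448 0.03717096 0.19359528] [[-1.0, 0.022, -0.003], [0.022, 1.0, 0.0]]
```

```bash
python3 -m crank '{"translation":[[0,0,0],[0,0,0],[-9.3,-20.8,0],[0,0,40],[0,0,40],[0,0,40],[0,0,0],[0,0,0]],"roll":[-0.104,-0.104,0,0,0,0,0,0],"fingers":[1,1,1,1,1,1,1,1]}' 40
python3 - <<'E'
from h import *
print(totool([.5265,.0185,.02]),axes()[1][:2,1]); a=get_image("wrist");cv2.imwrite("pics/j.png",a)
E
```

```text
clock: 6.35
position: [0.5265, 0.0182, 0.0746]
ee_rot: [-0.001, -0.086, 0.996, 0.0]
contact_force: [1.7, 0.3, 0.4]
width: 0.085
gripper_force: 0.0
[-0.2  0.2 54.6] [-0.17232024  0.9850406 ]
```

View pics/j.png

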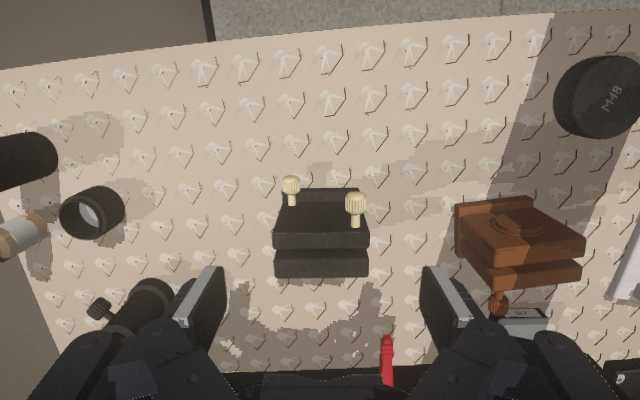

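The mount sits square and centred between the fingers, with its edges level at (273–369, 245–277). I'll descend and grip.

```bash
python3 -m crank '{"translation":[[0,0,27],[0,0,27],[0,0,0],[0,0,0],[0,0,0],[0,0,0],[0,0,0],[0,0,0]],"roll":[0,0,0,0,0,0,0,0],"fingers":[1,1,1,0.3,0.3,0.3,0.3,0.3]}' 40
python3 -m crank '{"translation":[[0,0,0],[0,0,0],[0,0,-40],[0,0,-40],[0,0,0]],"roll":[0,0,0,0,0],"fingers":[0.3,0.3,0.3,0.3,0.3]}' 40
python3 - <<'E'
from h import *
s=manip.get_state();print(axes(),s["contact_force"],s["width"],s["gripper_force"])
E
```

```text
clock: 7.2
position: [0.5288, 0.0179, 0.0234]
ee_rot: [0.002, -0.087, 0.996, -0.0]
contact_force: [0.1, -1.1, 7.2]
width: 0.0495
gripper_force: 42.4
clock: 7.7
position: [0.5314, 0.0178, 0.1071]
ee_rot: [0.006, -0.087, 0.996, -0.001]
contact_force: [0.2, -0.3, -1.3]
width: 0.0498
gripper_force: 42.9
(array([0.5314152 , 0.01776713, 0.10712279]), array([[-0.98493741, -0.1724503 ,  0.01261713],
       [-0.17247757,  0.98501283, -0.00109832],
       [-0.01223863, -0.00325795, -0.9999198 ]])) [ 0.21861517 -0.32232347 -1.28243097] 0.0498252761193921 42.87182718515396
```

```bash
python3 -m crank '{"translation":[[0,0,-30],[0,0,0],[0,0,0],[0,0,0]],"roll":[0.11,0,0,0],"fingers":[0.3,0.3,0.3,0.3]}' 40
python3 - <<'E'
from h import *
p,R=axes();print(p,R[:2,1]);print(totool([.504,.3188,p[2]]))
E
```

```text
clock: 8.1
position: [0.5259, 0.0182, 0.13]
ee_rot: [-0.001, -0.032, 0.999, 0.0]
contact_force: [0.2, -0.4, -2.3]
width: 0.0497
gripper_force: 42.8
[0.52585796 0.01817664 0.12996532] [-0.06424009  0.99793436]
[2.500e+00 3.014e+02 2.000e-01]
```

```bash
python3 -m crank '{"translation":[[0,43,0],[0,43,0],[0,43,0],[0,43,0],[0,43,0],[0,43,0],[2,43,0],[0,0,0]],"roll":[0,0,0,0,0,0,0,0],"fingers":[0.3,0.3,0.3,0.3,0.3,0.3,0.3,0.3]}' 40
python3 -m crank '{"translation":[[0,0,30],[0,0,30],[0,0,30],[0,0,0],[0,0,0]],"roll":[0,0,0,0,0],"fingers":[0.3,0.3,0.3,0.3,0.3]}' 40
python3 - <<'E'
from h import *
p,R=axes();print(p,R.round(4).tolist());print(totool([.504,.3188,.0285]));cv2.imwrite("pics/k.png",get_image("wrist"))
E
```

```text
clock: 8.9
position: [0.5045, 0.3234, 0.1294]
ee_rot: [-0.001, -0.034, 0.999, 0.001]
contact_force: [-0.8, -1.4, -1.4]
width: 0.0493
gripper_force: 43.0
clock: 9.4
position: [0.5054, 0.3176, 0.0403]
ee_rot: [-0.001, -0.032, 0.999, -0.001]
contact_force: [0.5, 0.8, -0.8]
width: 0.0497
gripper_force: 42.9
[0.50538012 0.31762418 0.04031748] [[-0.998, -0.0632, -0.0025], [-0.0632, 0.998, -0.0013], [0.0026, -0.0011, -1.0]]
[ 1.3  1.3 11.8]
```

```bash
python3 -m crank '{"translation":[[0,0,5],[0,0,4],[0,0,0],[0,0,0]],"roll":[0,0,0,0],"fingers":[0.3,0.3,0.3,0.3]}' 40
python3 -m crank '{"translation":[[0,0,1],[0,0,1],[0,0,0],[0,0,0]],"roll":[0,0,0,0],"fingers":[0.3,0.3,0.3,0.3]}' 40
python3 -m crank '{"translation":[[0,0,1],[0,0,0],[0,0,0]],"roll":[0,0,0],"fingers":[0.3,0.3,0.3]}' 40
```

```text
clock: 9.85
position: [0.5061, 0.3184, 0.0327]
ee_rot: [0.0, -0.032, 0.999, 0.0]
contact_force: [0.6, 0.1, -2.0]
width: 0.0492
gripper_force: 42.9
clock: 10.25
position: [0.5062, 0.3185, 0.0315]
ee_rot: [0.001, -0.032, 0.999, 0.0]
contact_force: [-1.6, -1.2, 5.7]
width: 0.0492
gripper_force: 43.7
clock: 10.55
position: [0.5062, 0.3186, 0.0314]
ee_rot: [0.001, -0.032, 0.999, 0.0]
contact_force: [-3.0, -1.1, 11.0]
width: 0.0493
gripper_force: 44.4
```

```bash
python3 -m crank '{"translation":[[0,0,-1.2],[-3.5,0,0],[-3.5,0,0],[0,4.5,0],[0,4.5,0],[0,0,0],[0,0,0],[0,0,0]],"roll":[0,0,0,0,0,0,0,0],"fingers":[0.3,0.3,0.3,0.3,0.3,0.3,0.3,0.3]}' 40
python3 -m crank '{"translation":[[-1,0,0],[0,0,0],[-1,0,0],[0,0,0],[0,0,0]],"roll":[0,0,0,0,0],"fingers":[0.3,0.3,0.3,0.3,0.3]}' 40
python3 -m crank '{"translation":[[-1,0,0],[0,0,0],[0,0,0],[0,0,0]],"roll":[0,0,0,0],"fingers":[0.3,0.3,0.3,0.3]}' 40
```

```text
clock: 11.35
position: [0.5129, 0.3275, 0.0315]
ee_rot: [0.001, -0.032, 0.999, -0.0]
contact_force: [-0.6, -1.5, 6.3]
width: 0.0493
gripper_force: 43.9
clock: 11.85
position: [0.513, 0.3275, 0.0315]
ee_rot: [-0.001, -0.032, 0.999, -0.0]
contact_force: [-5.2, -2.0, 8.9]
width: 0.0495
gripper_force: 44.3
clock: 12.25
position: [0.5132, 0.3275, 0.0316]
ee_rot: [-0.002, -0.032, 1.0, -0.0]
contact_force: [-7.1, -2.2, 10.0]
width: 0.0496
gripper_force: 44.4
```

```bash
python3 -m crank '{"translation":[[0,0,-1.2],[0,0,0],[0,0,0]],"roll":[0,0,0],"fingers":[0.3,0.3,0.3]}' 40
python3 -m crank '{"translation":[[0,1,0],[0,0,0],[0,1,0],[0,0,0],[0,0,0]],"roll":[0,0,0,0,0],"fingers":[0.3,0.3,0.3,0.3,0.3]}' 40
python3 -m crank '{"translation":[[0,1,0],[0,0,0],[0,0,0]],"roll":[0,0,0],"fingers":[0.3,0.3,0.3]}' 40
```

```text
clock: 12.55
position: [0.5151, 0.328, 0.0315]
ee_rot: [-0.0, -0.032, 1.0, -0.0]
contact_force: [-2.5, -0.3, 1.6]
width: 0.0495
gripper_force: 43.5
clock: 13.05
position: [0.515, 0.3297, 0.0315]
ee_rot: [-0.0, -0.032, 1.0, -0.0]
contact_force: [-2.0, -3.9, 1.0]
width: 0.0496
gripper_force: 43.4
clock: 13.35
position: [0.5149, 0.3307, 0.0315]
ee_rot: [-0.0, -0.032, 0.999, -0.0]
contact_force: [-2.1, -5.1, 0.3]
width: 0.0495
gripper_force: 43.3
```

```bash
python3 -m crank '{"translation":[[0,1,0],[0,0,0],[0,0,0]],"roll":[0,0,0],"fingers":[0.3,0.3,0.3]}' 40
python3 -m crank '{"translation":[[0,1,0],[0,0,0],[0,0,0]],"roll":[0,0,0],"fingers":[0.3,0.3,0.3]}' 40
python3 -m crank '{"translation":[[-1,0,0],[0,0,0],[0,0,0]],"roll":[0,0,0],"fingers":[0.3,0.3,0.3]}' 40
python3 - <<'E'
from h import *
p,R=axes();u=p[0]*.998+p[1]*.063;v=-p[0]*.063+p[1]*.998
print(p,u,v,R[:,1],manip.get_state()["moment"])
cv2.imwrite("pics/l.png",get_image("wrist"))
E
```

```text
clock: 13.65
position: [0.5149, 0.3307, 0.0315]
ee_rot: [-0.0, -0.032, 0.999, -0.001]
contact_force: [-1.2, -7.0, 1.9]
width: 0.0494
gripper_force: 43.3
clock: 13.95
position: [0.515, 0.3308, 0.0316]
ee_rot: [-0.0, -0.032, 0.999, -0.002]
contact_force: [-1.1, -8.9, 2.2]
width: 0.0495
gripper_force: 43.5
clock: 14.25
position: [0.515, 0.3308, 0.0316]
ee_rot: [-0.001, -0.032, 0.999, -0.002]
contact_force: [-2.5, -9.0, 4.0]
width: 0.0493
gripper_force: 43.7
[0.51502129 0.33081019 0.03160691] 0.5348322899944458 0.29770223090101866 [-0.06383517  0.99795298 -0.00386396] [-1.57713458  0.47065271 -0.20769792]
```

```bash
python3 -m crank '{"translation":[[0,-2,-0.5],[-1.5,0,0],[0,0,0],[0,0,0]],"roll":[0,0,0,0],"fingers":[0.3,0.3,0.3,0.3]}' 40
python3 -m crank '{"translation":[[-1.5,0,0],[0,0,0],[0,0,0]],"roll":[0,0,0],"fingers":[0.3,0.3,0.3]}' 40
python3 -m crank '{"translation":[[0,1,0],[0,0,0],[0,0,0]],"roll":[0,0,0],"fingers":[0.3,0.3,0.3]}' 40
python3 - <<'E'
from h import *
p,R=axes();print(p*1000,R[:,1],manip.get_state()["moment"])
E
```

```text
clock: 14.7
position: [0.5152, 0.3307, 0.0317]
ee_rot: [-0.003, -0.031, 1.0, -0.001]
contact_force: [-5.9, -3.1, 1.5]
width: 0.0494
gripper_force: 43.5
clock: 15.0
position: [0.5153, 0.3307, 0.0317]
ee_rot: [-0.004, -0.031, 1.0, -0.001]
contact_force: [-8.3, -3.3, 4.3]
width: 0.0497
gripper_force: 43.7
clock: 15.3
position: [0.5152, 0.3308, 0.0317]
ee_rot: [-0.004, -0.031, 0.999, -0.001]
contact_force: [-9.9, -5.8, 4.6]
width: 0.0497
gripper_force: 43.7
[515.24906208 330.7851307   31.68579478] [-0.06285244  0.99801913 -0.00271794] [-1.03388991  1.53197699 -0.23764483]
```

```bash
python3 -m crank '{"translation":[[1.3,0.3,0.5],[0,0,0],[0,0,0],[0,0,0]],"roll":[0,0,0,0],"fingers":[0.3,0.3,0.3,0.3]}' 40
python3 -m crank '{"translation":[[0,0,0],[0,0,0],[0,0,0],[0,0,0],[0,0,0],[0,0,0]],"roll":[0,0,0,0,0,0],"fingers":[0.3,0.3,0.3,0.3,0.3,0.3]}' 40
python3 - <<'E'
from h import *
p,R=axes();print(p*1000,R.round(4).tolist())
E
```

```text
clock: 15.7
position: [0.5152, 0.3307, 0.0316]
ee_rot: [-0.003, -0.032, 0.999, -0.002]
contact_force: [-6.5, -8.1, 5.9]
width: 0.049
gripper_force: 43.9
clock: 16.3
position: [0.5152, 0.3308, 0.0316]
ee_rot: [-0.003, -0.032, 0.999, -0.002]
contact_force: [-5.9, -6.9, 4.8]
width: 0.0497
gripper_force: 43.9
[515.16235303 330.77493165  31.62392804] [[-0.998, -0.0631, -0.0054], [-0.0631, 0.998, -0.0033], [0.0056, -0.003, -1.0]]
```

```bash
python3 -c "
from rig import manip
print(manip.sign_off())"
```

```text
the job is handed in; nothing more can be done
None
```

I swung the hold-down arm to about 1.56 rad along the near edge, then seated the black mount in the corner and handed in still gripping it, pressing about 6 N on the long fence and 7 N on the short one; contact, flatness and squareness were judged from force and position readings, not from a final picture.

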